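Press a label holder home behind a sprung shelf lip

TASK

The tray of brass bushes on the little bench shelf has no label: take the short label holder out of the slotted stand and push its tongue down behind the steel lip on the shelf's front edge, centred in front of that tray, upright and with its card facing out like its two neighbours. Push until it is fully home on the floor of the channel, and finish still holding it and pressing it firmly down there: do not let go. Leave the long holder and the other things on the bench alone.

Things in the scene. Friction and masses are not known exactly. Their poses are not given: they have to be found in the camera images.
- holder_mid (a point): Centre of the short grey label holder, 70 mm wide (y), 79 mm tall (z), 45 g. Upper 52 mm: frame 12 mm thick (x), gripped across the thickness. Lower 27 mm: central tongue 5 mm thick, 70 wide, with rounded foot, 39.5 mm below this point. x points from the card (front) to the back. It starts upright in one slot of the stand, its shoulders (27 mm above the foot) on the stand's top.
- card_face (a point): Middle of the white card on the front of the short holder: 6 mm in front (-x) of the mid-plane and 13.5 mm above holder_mid. Same axes as holder_mid.
- long_holder_mid (a point): Centre (half-way up) of the long label holder, same section and height, but 110 mm wide and with an empty card; in the other slot. Not wanted.
- stand: Fixed slotted wooden stand, 124 x 150 x 37 mm; origin at the centre of its underside. Two slots along its y at x = -30.8 mm and +30.8 mm, 8.5 mm wide and 30 mm deep.
- bare_place (a point): Where the middle of the short holder's foot goes: on the channel floor, 81 mm above the bench, 2.5 mm ahead of the shelf's front face, before the tray of bushes. x points into the shelf, y along the lip, z up. Its back wall (shelf front) is 24 mm high; the deck behind is bare for 115 mm, then trays, up to 40 mm high. Fixed holders like the short one fill the other two places, 150 mm apart.
- rail_seat: Floor of the channel, a steel ledge along the whole shelf front, fixed to the shelf; origin in the middle of its top face, 7 mm ahead of the shelf's front face, axes as bare_place.
- lip (a joint): Sprung steel lip along the front of the channel, hinged at its foot, rad: 0 closed, grows as it bends outward. Closed, it is narrowest 13 mm above the floor, 3.5 mm from the shelf's front face, then flares to 10 mm at 28 mm. The tongue behind it opens it to about 0.11. Pushing past the narrows takes 5 to 8 N, the rest of the way about 2 N, until the rigid floor stops it.
- riser: Fixed oak bench shelf, 240 x 500 mm, deck 105 mm high; origin at the centre of its underside, front (with the lip) at x = -120 mm.
- turned_handle: Turned wooden roller handle standing upright, 110 mm tall, 38 mm wide at the foot; origin at the centre of its underside. Bystander.
- roller_disc: Wooden disc lying flat, 110 mm across, 12 mm thick; origin at the centre of its underside. Bystander.
- forceps: Steel forceps lying flat, 130 mm long along its x, 8 mm thick; origin near its middle on the underside. Bystander.

How it is judged:
By the outcome, as a careful person would: the job done as asked, in the order asked, and still so for the second after the job is handed in, while the arm keeps its last pose, push and grip.
It also fails if it takes over 48 s, if anything falls off the work surface, if the arm or the gripper's body presses on something with over 40 N, if the wrist force passes 120 N, or if a joint passes its speed limit or range.

ROBOT

A 6-joint arm with a two-finger parallel gripper is mounted at the origin on the work surface. World frame = base frame: x ahead of the robot, y to its left, z up, the work surface at z = 0. Lengths are in m, angles in rad, forces in N, time in s.
With the tool pointing down it reaches from about 0.35 to 0.725 m from the base axis. Payload 6 kg.
Tool frame: the origin (TCP) lies at the very end of the fingers, on their centre line; the grasp point (between the pads) lies 19 mm behind it; z points along the fingers, y is the line along which they close (so a half turn about z gives the same grasp; the last joint's range is limited). The gripper opens to 85 mm and grips with 20 to 120 N. Pads are 22 mm wide; open, the fingers measure 114 mm over their backs; the gripper's body (76 mm by 85 mm) begins 54 mm behind the grasp point. The pads swing forward as they close: fully open they stand 13 mm farther back than shut.
Start: joints at [1.5, 0.04, 0.085, 0, -1.615, -0.334], TCP at [0.236, 0.551, 0.231] pointing down, gripper open.
Joint ranges: [-2.56, 2.56], [-1.29, 2.01], [-1.08, 1.49], [-3.29, 1.98], [-2.81, -0.18], [-2.99, 2.99]. Speed limits (rad/s): [2.57, 2.57, 3.01, 3.14, 3.14, 3.14].

INTERFACE

Orientations are given as [roll, pitch, yaw] about the fixed x, y, z axes, in that order (R = Rz(yaw) Ry(pitch) Rx(roll)).
In Python, from bench import ctrl gives the robot as it stands.
- The arm moves only by the tool play_rows, never from a script. Its argument "series" is a list of rows, each a list of 3 entries, a list of its own where there are three numbers: the opening in per cent of the stroke, from 0 (shut) to 100 (fully open), then the shift along the tool's x, y, z each as a share of 0.04 m, from -1 to 1, then the turn about the tool's z as a share of 0.15 rad, from -1 to 1. A call has 1 to 8 rows; each row shifts and turns the commanded pose from where the row before left it, along the tool's axes as they then stand; what a row does not reach is not made up. A row lasts 1/8 s, in which the tool goes at most 62.5 mm and 10.7 degrees, less where a joint would pass 70% of its speed; a pose out of reach is approached as far as the arm can. A call with a number of a shift or a turn outside -1 to 1 is refused whole. A call with a gripper value outside its range is refused whole. The fingers move at their own pace and stop on an object; "grip_force" is the grip in N (left out, the last holds). Time passes only in rows, so rows that do not move let the fingers close. It gives the time, the measured TCP pose, the force, the opening and the grip force at its end, in the units of the state.
- ctrl.get_obs(): the state, without advancing time (a new reading comes with each control period).
- ctrl.get_image(name): name is "side" or "top" or "wrist"; returns a dict with "color" (480x640x3 uint8, red, green, blue), "z_map" (480x640 float32, m along the optical axis (not along the pixel's ray), 0 where there is no reading), "fx", "fy", "cx", "cy" (pixels), "pose" (4x4, takes a point from camera to world coordinates). Camera axes: x right, y down, z forward; pixel columns grow to the right and rows downward; lengths in m; the calibration is good to about 2 mm. The wrist camera is an equidistant fisheye: a pixel r from the principal point sees the ray r / f radians off the axis. A picture is of the moment at which its call begins.
- ctrl.close_job(): hands the job in; it is judged then, once.
The state is a dict: "t": time; "joint_positions": joint angles; "qvel": joint speeds; "tau": joint torques, N m; "tcp_pos": TCP position; "ee_rot": TCP orientation; "ft_force": force on the tool from outside, world axes, zero at the start; "torque": the same for the moment, N m; "gripper_width": finger opening in m; "finger_force": force on a finger pad.
Only numpy, scipy, OpenCV 4.12 (cv2) and the standard library are available. Lean on these libraries where they do the work, as an engineer would, in place of code of your own. Each camera call takes 0.05 s, during which the arm holds its last target. There are 200 camera calls.

## Working session

There is one attempt and no reset: what is moved stays moved. The work goes in short steps, Python scripts to look and compute and a tool call to move; the robot and the scene stay as the last step left them, time stands still between calls to the robot, and variables do not carry over. Pictures are saved under pics/ and viewed, at most 10 in all, crops included, and the job is handed in when it is done.

Besides the shell and the picture viewer there is one more tool, called after ">>>" as name(argument=value, ...) on one line, values as JSON. play_rows: Moves the arm, as the interface text tells. Its arguments: {"type":"object","properties":{"series":{"type":"array"},"grip_force":{"type":"number"}},"required":["series"]}

```bash
ls; mkdir -p pics; python3 - <<'E'
from bench import ctrl
import cv2,numpy as np
o=ctrl.get_obs();print(o)
for n in("top","side"):
    d=ctrl.get_image(n);cv2.imwrite(f"pics/{n}0.png",d["color"][:,:,::-1]);np.savez(f"{n}0.npz",**d)
    print(n,d["fx"],d["cx"],d["cy"],d["pose"].round(3))
E
```

```text
pics
{'t': 0.0, 'joint_positions': array([ 1.49969628e+00,  4.07935959e-02,  8.37679951e-02, -4.72845639e-04,
       -1.61546665e+00, -3.33677326e-01]), 'qvel': array([-1.95761838e-03, -6.90921061e-04,  6.63107975e-04,  6.76861676e-05,
        2.90317909e-05,  6.50017903e-04]), 'tau': array([ 3.78700524e-04, -3.68204427e+01,  3.47418594e+01,  6.93244636e+00,
       -5.34505059e-03,  6.11303307e-06]), 'tcp_pos': array([0.23609257, 0.55123626, 0.23026381]), 'ee_rot': array([ 3.13983555e+00, -1.09093817e-04, -4.04756565e-01]), 'ft_force': array([-0.29818396, -0.12821125,  0.19125229]), 'torque': array([-0.02052408,  0.00262082,  0.04017804]), 'finger_force': 0.0, 'gripper_width': 0.08512063807051148}
top 576.6623706432125 314.407614312358 238.70403897401513 [[-2.000e-03 -9.820e-01  1.910e-01  2.740e-01]
 [-1.000e+00  1.000e-03 -7.000e-03  2.000e-03]
 [ 6.000e-03 -1.910e-01 -9.820e-01  1.331e+00]
 [ 0.000e+00  0.000e+00  0.000e+00  1.000e+00]]
side 463.0744326349002 320.7802736244353 236.58173356622183 [[ 0.69  -0.42   0.589 -0.11 ]
 [-0.724 -0.389  0.57  -0.643]
 [-0.011 -0.82  -0.573  0.738]
 [ 0.     0.     0.     1.   ]]
```

View pics/top0.png

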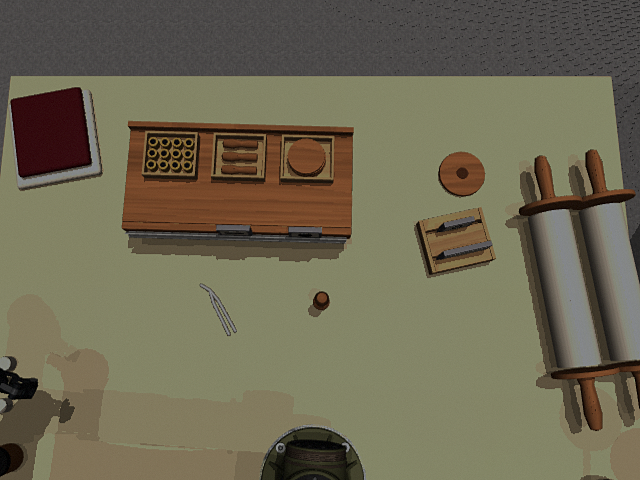

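View pics/side0.png

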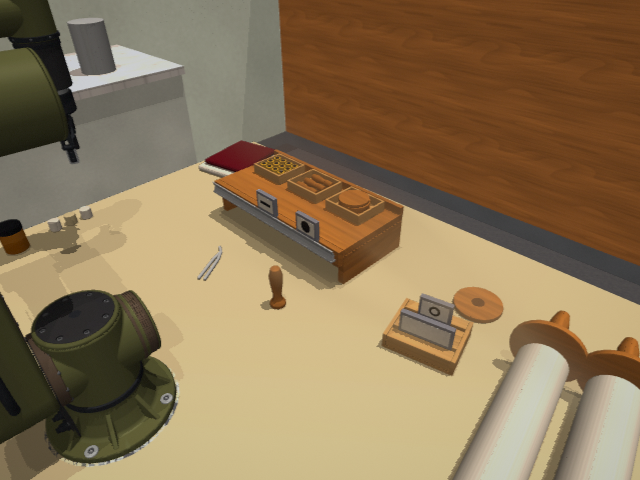

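The top view shows the bush tray at (171,155), fixed holders at (234,230) and (305,231), the stand at (456,241), the short holder at (460,223) and the long one at (463,249). The side view shows the short holder's ring card at (435,311), facing the robot.

```bash
cat > h.py <<'E'
import numpy as np,cv2
def pts(d):
    z=d["z_map"];v,u=np.indices(z.shape)
    p=np.stack([(u-d["cx"])/d["fx"]*z,(v-d["cy"])/d["fy"]*z,z],-1)
    T=d["pose"];w=p@T[:3,:3].T+T[:3,3];w[z==0]=np.nan;return w
def rect(xy):
    (c,s,a)=cv2.minAreaRect(xy.astype(np.float32)*1000);return np.round(c,1),np.round(s,1),round(a,2)
E
python3 - <<'E'
from h import *
for n in("top","side"):
    d=dict(np.load(f"{n}0.npz"));P=pts(d);c=d["color"].astype(int);sat=c.max(-1)-c.min(-1)
    print(n)
    def lab(m,name,mn=25):
        k,L,st,ce=cv2.connectedComponentsWithStats(m.astype(np.uint8))
        for i in range(1,k):
            if st[i,4]>=mn:
                q=P[L==i];print(name,st[i],np.nanmedian(q,0).round(4),'z',np.nanpercentile(q[:,2],[2,98]).round(4),rect(q[:,:2]))
    g=(sat<30)
    X,Y,Z=P[...,0],P[...,1],P[...,2]
    reg=(X>.3)&(X<.8)&(Y>-.45)&(Y<.45)
    lab(reg&g&(Z>.145)&(Z<.175),"fixedtop")
    lab(reg&g&(Z>.078)&(Z<.1)&(Y<-.1),"standholders")
    lab(reg&(Z>.03)&(Z<.045)&(Y<-.1),"stand",200)
    lab(reg&(Z>.098)&(Z<.112)&~g,"deck",300)
    lab(reg&(Z>.112)&(Z<.15)&~g,"trays",300)
E
```

```text
top
fixedtop [216 224  35   9 236] [0.5247 0.1628 0.1584] z [0.147  0.1633] (array([525.7, 164.5]), array([70.4, 13.6]), 88.92)
fixedtop [288 226  34   9 235] [0.5203 0.014  0.1583] z [0.1464 0.1625] (array([521.5,  15.1]), array([69. , 13.4]), 88.9)
standholders [442 216  33  12 181] [ 0.5534 -0.3235  0.0874] z [0.0795 0.0925] (array([ 554.6, -325.1]), array([13., 71.]), 13.41)
standholders [442 241  51  16 291] [ 0.4944 -0.3409  0.0877] z [0.0793 0.0932] (array([ 495. , -342.1]), array([ 12.6, 111.3]), 12.58)
stand [ 419  207   77   66 2694] [ 0.5246 -0.3283  0.036 ] z [0.031  0.0416] (array([ 524.8, -332.5]), array([125. , 152.9]), 12.72)
deck [  122   130   231   105 14070] [0.6031 0.1612 0.1039] z [0.0992 0.1089] (array([643. , 161.8]), array([501. , 230.1]), 88.35)
deck [215 139  49  36 625] [0.6978 0.1607 0.1087] z [0.104  0.1118] (array([697.8, 161.3]), array([103.7,  81.4]), 88.38)
trays [ 128  121  226   12 1280] [0.7625 0.1586 0.1237] z [0.1185 0.1287] (array([762.4, 157.6]), array([499.2,  15.8]), 88.32)
trays [141 131  58  45 833] [0.6934 0.2924 0.1311] z [0.117  0.1361]
[... 513 characters left out ...]
([520.4,  13. ]), array([71.3, 13.6]), 88.93)
standholders [420 294  34  19 232] [ 0.5522 -0.3271  0.0881] z [0.0793 0.0916] (array([ 553.6, -327.2]), array([14.4, 68.9]), 12.95)
standholders [401 309  55  27 469] [ 0.4932 -0.347   0.088 ] z [0.0786 0.0915] (array([ 494.1, -343.8]), array([ 16.4, 107.7]), 12.66)
stand [ 382  298   92   68 1918] [ 0.4917 -0.3567  0.0373] z [0.0312 0.0434] (array([ 525.2, -332.8]), array([128.4, 150.8]), 12.37)
deck [ 214  165  189   91 4627] [0.6061 0.0933 0.1053] z [0.1011 0.1102] (array([645. , 159.7]), array([504.4, 240.3]), 89.13)
trays [ 253  149  151   74 3783] [0.6915 0.1232 0.1278] z [0.1131 0.1422] (array([706. , 157.8]), array([502.6, 131.8]), 88.7)
```

>>> play_rows(series=[[50,[0,0,0],0.9],[50,[0,0,0],0.9],[50,[0,0,0],0.9],[50,[0,0,0],0.9],[50,[0,0,0],0.9],[50,[0,0,0],0.9],[50,[0,0,0],0.9],[50,[0,0,0],0]], grip_force=60)

```text
t: 1.1
tcp_pos: [0.2362, 0.5514, 0.2307]
ee_rot: [3.141, -0.001, -1.349]
ft_force: [0.6, 0.4, -0.8]
gripper_width: 0.0427
finger_force: 0.0
```

>>> play_rows(series=[[50,[0.96,-0.12,0],0],[50,[0.96,-0.12,0],0],[50,[0.96,-0.12,0],0],[50,[0.96,-0.12,0],0],[50,[0.96,-0.12,0],0],[50,[0.96,-0.12,0],0],[50,[0.96,-0.12,0],0],[50,[0.96,-0.12,0],0]])

```text
t: 2.1
tcp_pos: [0.3412, 0.2589, 0.2312]
ee_rot: [-3.142, 0.0, -1.346]
ft_force: [0.0, -0.5, 0.2]
gripper_width: 0.0425
finger_force: 0.0
```

>>> play_rows(series=[[50,[0.96,-0.12,0],0],[50,[0.96,-0.12,0],0],[50,[0.96,-0.12,0],0],[50,[0.96,-0.12,0],0],[50,[0.96,-0.12,0],0],[50,[0.96,-0.12,0],0],[50,[0.96,-0.12,0],0],[50,[0.96,-0.12,0],0]])

```text
t: 3.1
tcp_pos: [0.446, -0.0324, 0.2313]
ee_rot: [-3.141, 0.0, -1.346]
ft_force: [0.3, 0.7, -0.6]
gripper_width: 0.0425
finger_force: 0.0
```

>>> play_rows(series=[[50,[0.96,-0.12,0],0],[50,[0.96,-0.12,0],0],[50,[0.96,-0.12,0],0],[50,[0.96,-0.12,0],0],[50,[0.96,-0.12,0],0],[50,[0.96,-0.12,0.2],0],[50,[0.96,-0.12,0.4],0],[50,[0.5,-0.06,0.2],0]])

```text
t: 4.1
tcp_pos: [0.5441, -0.3065, 0.1973]
ee_rot: [3.139, 0.001, -1.348]
ft_force: [0.1, 0.4, -0.1]
gripper_width: 0.0428
finger_force: 0.0
```

```bash
python3 - <<'E'
from bench import ctrl
from h import *
d=ctrl.get_image("wrist");cv2.imwrite("pics/w1.png",d["color"][:,:,::-1]);np.savez("w1.npz",**d)
print(d["fx"],d["cx"],d["cy"],d["pose"].round(3))
o=ctrl.get_obs();print(o["t"],o["tcp_pos"].round(4),o["ee_rot"].round(4))
E
```

```text
371.64829954431775 323.08817856629577 241.97623450343988 [[-0.975 -0.211 -0.069  0.562]
 [-0.222  0.928  0.299 -0.383]
 [ 0.001  0.307 -0.952  0.34 ]
 [ 0.     0.     0.     1.   ]]
4.15 [ 0.5439 -0.3075  0.1959] [ 3.1376e+00  1.9000e-03 -1.3487e+00]
```

View pics/w1.png

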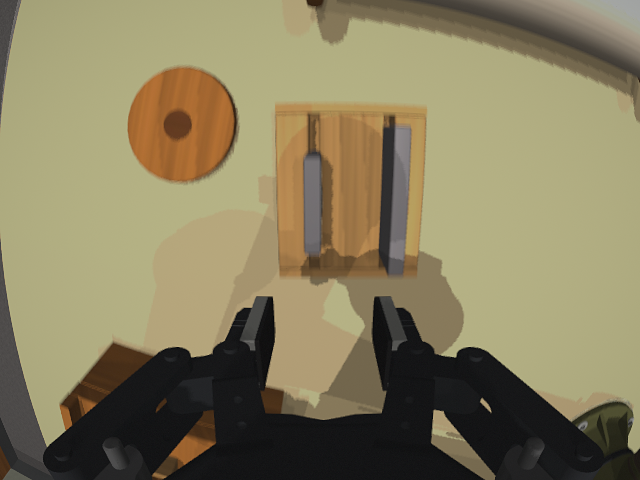

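The wrist view shows the short holder's top at (312,203), rows 150–255, and the long one at (398,200).

```bash
cat >> h.py <<'E'
def fish(d,uv,zp):
    x=(np.asarray(uv,float)-[d["cx"],d["cy"]])/[d["fx"],d["fy"]];r=np.linalg.norm(x,axis=-1)
    s=np.sinc(r/np.pi)  # sin r / r
    ray=np.concatenate([x*s[:,None],np.cos(r)[:,None]],1);T=d["pose"];w=ray@T[:3,:3].T
    return T[:3,3]+w*((zp-T[2,3])/w[:,2])[:,None]
E
python3 - <<'E'
from h import *
d=dict(np.load("w1.npz"));c=d["color"].astype(int)
m=((c.max(-1)-c.min(-1)<35)&(c.max(-1)>70)).astype(np.uint8);m[:140]=0;m[262:]=0;m[:,:295]=0;m[:,335:]=0
k,L,st,ce=cv2.connectedComponentsWithStats(m);i=1+st[1:,4].argmax();v,u=np.where(L==i);print(st[i])
for z in(.089,):
    p=fish(d,np.c_[u,v],z);print(rect(p[:,:2]),p.mean(0))
# compare depth (maybe along axis)
print(np.median(d["z_map"][L==i]))
E
```

```text
[ 304  152   19  105 1779]
(array([ 556.1, -328.6]), array([12.5, 73.9]), 12.1) [ 0.55654397 -0.32900041  0.089     ]
0.2563114
```

>>> play_rows(series=[[50,[0.53,-0.16,0],0],[50,[0,0,0],0],[50,[0,0,0],0],[50,[0,0,0.7],0],[50,[0,0,0.7],0],[50,[0,0,0.7],0],[50,[0,0,0.5],0],[50,[0,0,0],0]])

```text
t: 5.15
tcp_pos: [0.5544, -0.3236, 0.0939]
ee_rot: [3.139, 0.001, -1.349]
ft_force: [0.9, 0.0, -0.4]
gripper_width: 0.0426
finger_force: 0.0
```

>>> play_rows(series=[[50,[0.08,0,0.5],0],[50,[0,0,0.5],0],[50,[0,0,0.2],0],[50,[0,0,0],0],[50,[0,0,0],0]])

```text
t: 5.78
tcp_pos: [0.5563, -0.3277, 0.0481]
ee_rot: [-3.141, -0.001, -1.35]
ft_force: [0.1, -0.6, 0.1]
gripper_width: 0.0428
finger_force: 0.0
```

>>> play_rows(series=[[20,[0,0,0],0],[10,[0,0,0],0],[0,[0,0,0],0],[0,[0,0,0],0],[0,[0,0,0],0],[0,[0,0,0],0]], grip_force=60)

```text
t: 6.52
tcp_pos: [0.5563, -0.3276, 0.048]
ee_rot: [-3.141, -0.001, -1.35]
ft_force: [1.3, 1.1, 4.6]
gripper_width: 0.0111
finger_force: 58.6
```

>>> play_rows(series=[[0,[0,0,-0.2],0],[0,[0,0,-0.4],0],[0,[0,0,-0.7],0],[0,[0,0,-0.8],0],[0,[0,0,-0.8],0],[0,[0,0,-0.8],0],[0,[0,0,-0.7],0],[0,[0,0,-0.1],0]])

```text
t: 7.52
tcp_pos: [0.5565, -0.3279, 0.2309]
ee_rot: [-3.138, -0.003, -1.35]
ft_force: [-0.7, 0.2, -1.3]
gripper_width: 0.0112
finger_force: 58.4
```

```bash
python3 - <<'E'
from bench import ctrl
from h import *
d=ctrl.get_image("wrist");cv2.imwrite("pics/w2.png",d["color"][:,:,::-1]);np.savez("w2.npz",**d)
s=ctrl.get_image("side");np.savez("s2.npz",**s)
o=ctrl.get_obs();print(o["t"],o["tcp_pos"].round(4),o["ee_rot"].round(4),o["joint_positions"])
E
```

```text
7.625 [ 0.5559 -0.3273  0.2277] [-3.1409 -0.     -1.3499] [-2.22798638e-01  1.59460794e-01  2.06314448e-01 -2.82983884e-04
 -1.61700416e+00  4.43722452e-01]
```

View pics/w2.png

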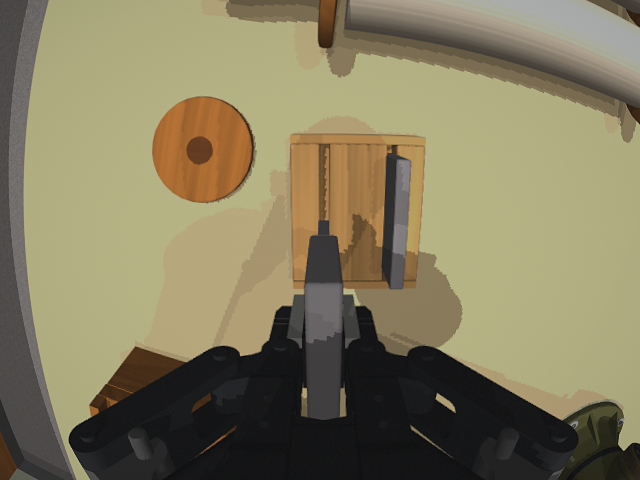

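The short holder is in the grip, upright: its top strip runs from (323,283) to (323,418), and its tongue shows at (323,228). The long holder is still in place.

```bash
python3 - <<'E'
from h import *
d=dict(np.load("w2.npz"));t=np.array([.5559,-.3273,.2277]);yaw=-1.35
R=np.array([[np.cos(yaw),np.sin(yaw)],[np.sin(yaw),-np.cos(yaw)]])# rows: tool x,y
px=[[323,283],[323,418],[306,284],[341,284],[323,236]]
for zz in(.041,-.011):
    p=fish(d,px,t[2]+zz);print(zz,((p[:,:2]-t[:2])@R.T*1000).round(1))
# side cam: grey pts near holder in tool frame
s=dict(np.load("s2.npz"));P=pts(s);q=P-t;c=s["color"].astype(int)
l=np.concatenate([q[...,:2]@R.T,q[...,2:]],-1)*1000
m=(abs(l[...,0])<60)&(l[...,1]>2)&(l[...,1]<10)&(l[...,2]>-50)&(l[...,2]<60)&(c.max(-1)-c.min(-1)<35)&(c.min(-1)>70)
v,u=np.where(m);print(m.sum(),u.min(),u.max(),v.min(),v.max())
a=l[m];print(np.percentile(a,[1,50,99],axis=0).round(1))
A=np.c_[a[:,[0,2]],np.ones(len(a))];print(np.linalg.lstsq(A,a[:,1],rcond=None)[0])
x0,y0=int(u.mean()),int(v.mean());im=s["color"][y0-60:y0+60,x0-80:x0+80,::-1]
cv2.imwrite("pics/s2c.png",cv2.resize(im,None,fx=4,fy=4))
E
```

```text
0.041 [[ 32.2  -0.2]
 [-25.4  -0.1]
 [ 31.8  -5.4]
 [ 31.8   5.4]
 [ 47.3  -0.2]]
-0.011 [[  9.1  -0.5]
 [-76.9  -0.4]
 [  8.5  -8.3]
 [  8.6   7.9]
 [ 31.7  -0.5]]
838 428 468 222 265
[[-33.4   2.1 -31.9]
 [  8.6   5.8   4.3]
 [ 33.8   9.2  43.2]]
[-3.60359650e-03  5.06638525e-02  5.32731169e+00]
```

View pics/s2c.png

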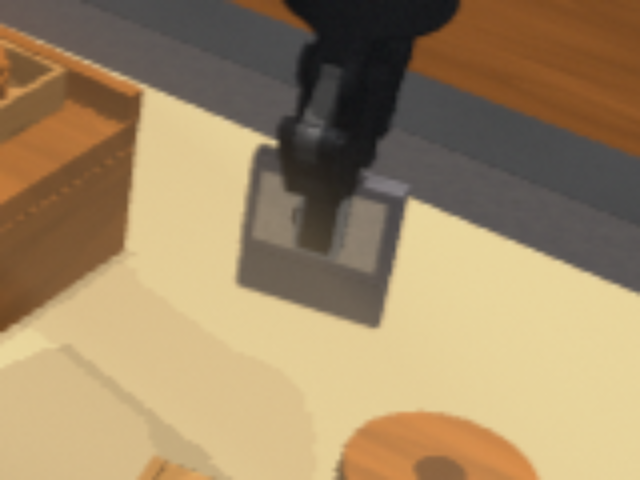

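>>> play_rows(series=[[0,[0,0,-0.1],0.83],[0,[0,0,0],0.83],[0,[-0.5,0.03,0],0],[0,[-1,0.07,0],0],[0,[-1,0.07,0],0],[0,[-1,0.07,0],0],[0,[-1,0.07,0],0],[0,[-1,0.07,0],0]])

```text
t: 8.62
tcp_pos: [0.546, -0.1049, 0.2304]
ee_rot: [3.14, 0.0, -1.596]
ft_force: [-0.0, 0.6, -0.9]
gripper_width: 0.0112
finger_force: 58.4
```

>>> play_rows(series=[[0,[-1,0.07,0],0],[0,[-1,0.07,0],0],[0,[-1,0.07,0],0],[0,[-1,0.07,0],0],[0,[-1,0.07,0],0],[0,[-1,0.07,0],0],[0,[-1,0.07,0],0],[0,[-1,0.07,0],0]])

```text
t: 9.62
tcp_pos: [0.5322, 0.2152, 0.2304]
ee_rot: [3.14, -0.001, -1.596]
ft_force: [1.3, 0.0, -0.1]
gripper_width: 0.0112
finger_force: 58.4
```

>>> play_rows(series=[[0,[-1,0.07,0],0],[0,[-0.9,0.07,0],0],[0,[-0.5,0.03,0],0],[0,[0,0,0],0],[0,[0,0,0],0],[0,[0,0,0],0]])

```text
t: 10.38
tcp_pos: [0.5295, 0.3087, 0.2316]
ee_rot: [-3.141, 0.0, -1.6]
ft_force: [0.1, -0.4, -0.4]
gripper_width: 0.0113
finger_force: 58.4
```

>>> play_rows(series=[[0,[-0.05,0,0.5],0],[0,[0,0,0.6],0],[0,[0,0,0.5],0],[0,[0,0,0.2],0],[0,[0,0,0],0],[0,[0,0,0],0]])

```text
t: 11.12
tcp_pos: [0.5298, 0.3118, 0.1604]
ee_rot: [-3.14, 0.001, -1.599]
ft_force: [0.4, -0.4, -0.1]
gripper_width: 0.0113
finger_force: 58.4
```

```bash
python3 - <<'E'
from bench import ctrl
from h import *
o=ctrl.get_obs();t=o["tcp_pos"];print(o["t"],t.round(4),o["ee_rot"].round(4))
D={n:ctrl.get_image(n) for n in("side","top","wrist")}
for n in D: np.savez(n+"3.npz",**D[n])
s=D["side"];im=s["color"][140:260,200:340,::-1];a=cv2.resize(im,None,fx=4,fy=4,interpolation=cv2.INTER_CUBIC)
cv2.imwrite("pics/s3.png",a);cv2.imwrite("pics/w3.png",D["wrist"]["color"][:,:,::-1])
E
```

```text
11.125 [0.5298 0.3118 0.1604] [-3.1402e+00  9.0000e-04 -1.5988e+00]
```

View pics/s3.png

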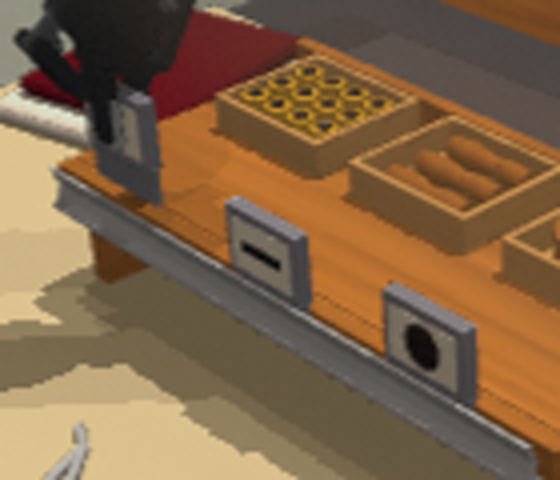

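View pics/w3.png

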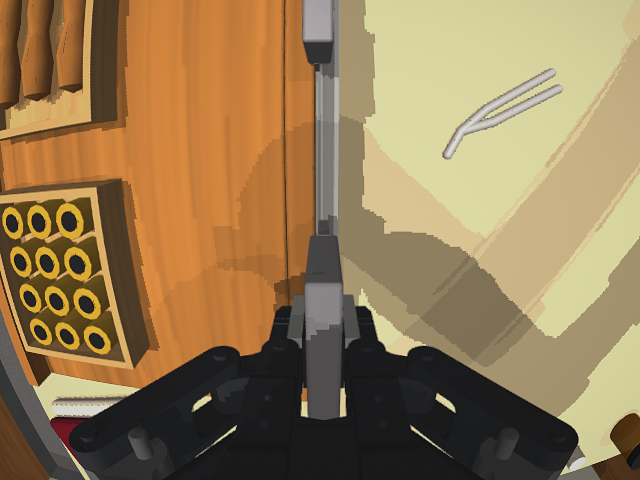

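In the side view the held holder hovers at the bare place, card facing out. In the wrist view the neighbour's near top edge is at (303–333,39), the open channel runs along (316–340, 65–235), and the held top edge is at (323,283).

```bash
python3 - <<'E'
from h import *
d=dict(np.load("wrist3.npz"));t=np.array([.5298,.3118,.1604]);yaw=-1.5988
R=np.array([[np.cos(yaw),np.sin(yaw)],[np.sin(yaw),-np.cos(yaw)]])
f=lambda px,z:((fish(d,px,z)[:,:2]-t[:2])@R.T*1000).round(1)
c=d["color"].astype(int)
for r in(20,30,100,150,200): print(r,[(u,*c[r,u]) for u in range(296,346,2)])
print("nb top",f([[303,39],[333,39],[318,39]],.160))
print("nb shoulder",f([[306,63],[331,63]],.108))
print("held",f([[306,283],[341,283]],t[2]+.041))
for n in("top","side"):
    s=dict(np.load(n+"3.npz"));P=pts(s);cc=s["color"].astype(int);g=cc.max(-1)-cc.min(-1)<30
    q=P-t;l=np.concatenate([q[...,:2]@R.T,q[...,2:]],-1)*1000
    for nm,x0,x1,z0,z1 in(("held",-60,60,-25,50),("nb1",90,210,-55,5),("nb2",240,360,-55,5)):
        m=(l[...,0]>x0)&(l[...,0]<x1)&(abs(l[...,1])<14)&(l[...,2]>z0)&(l[...,2]<z1)&g&(cc.min(-1)>(75 if nm=="held" else 60))
        a=l[m];print(n,nm,m.sum(),np.percentile(a,[1,50,99],axis=0).round(1).tolist())
E
```

```text
20 [(296, np.int64(172), np.int64(108), np.int64(51)), (298, np.int64(175), np.int64(111), np.int64(54)), (300, np.int64(181), np.int64(112), np.int64(54)), (302, np.int64(100), np.int64(88), np.int64(88)), (304, np.int64(147), np.int64(144), np.int64(145)), (306, np.int64(171), np.int64(166), np.int64(169)), (308, np.int64(171), np.int64(165), np.int64(169)), (310, np.int64(171), np.int64(165), np.int64(167)), (312, np.int64(171), np.int64(164), np.int64(167)), (314, np.int64(170), np.int64(164), np.int64(166)), (316, np.int64(169), np.int64(164), np.int64(165)), (318, np.int64(169), np.int64(164), np.int64(166)), (320, np.int64(169), np.int64(164), np.int64(165)), (322, np.int64(169), np.int64(163), np.int64(166)), (324, np.int64(168), np.int64(163), np.int64(164)), (326, np.int64(168), np.int64(163), np.int64(165)), (328, np.int64(168), np.int64(163), np.int64(165)), (330, np.int64(154), np.int64(149), np.int64(151)), (332, np.int64(107), np.int64(104), np.int64(106)), (334, np.int64(123), np.int64(119), np.int64(112)), (336, np.int64(133), np.int64(130), np.int64(125)), (338, np.
[... 5242 characters left out ...]
int64(128), np.int64(96)), (342, np.int64(143), np.int64(128), np.int64(97)), (344, np.int64(143), np.int64(128), np.int64(96))]
nb top [[112.9  -7.5]
 [112.8   3.8]
 [112.8  -1.9]]
nb shoulder [[112.2  -8.9]
 [112.1   3.9]]
held [[33.  -4.9]
 [33.1  5.6]]
top held 28 [[17.6, -3.1, 36.8], [25.4, 1.2, 39.8], [31.6, 5.5, 42.2]]
top nb1 228 [[97.2, -6.6, -54.2], [150.6, 0.7, -2.6], [206.2, 9.1, 3.5]]
top nb2 230 [[246.4, -6.2, -54.9], [301.9, 1.1, -2.5], [355.3, 9.4, 2.8]]
side held 83 [[-35.1, -4.2, -6.5], [19.2, 6.7, 17.0], [34.6, 13.4, 42.7]]
side nb1 399 [[103.7, -6.3, -54.2], [158.7, 4.5, -22.5], [200.8, 9.2, 1.6]]
side nb2 443 [[248.5, -5.2, -54.6], [310.7, 4.8, -22.7], [352.4, 9.4, 1.5]]
```

```bash
python3 - <<'E'
from h import *
d=dict(np.load("wrist3.npz"));t=np.array([.5298,.3118,.1604]);yaw=-1.5988
R=np.array([[np.cos(yaw),np.sin(yaw)],[np.sin(yaw),-np.cos(yaw)]])
f=lambda px,z:((fish(d,px,z)[:,:2]-t[:2])@R.T*1000).round(1)
c=d["color"].astype(int)
for r in(90,120,150,180,210,228):
    print(r,"face",f([[315,r]],.105),"lip in",f([[333,r]],.109),"out",f([[338.5,r]],.109), "floor/edge322.5", f([[323,r]],.094))
print("tongue",[(u,c[232,u].tolist()) for u in range(306,344,2)])
for n in("top","side"):
    s=dict(np.load(n+"3.npz"));P=pts(s);l=np.concatenate([(P-t)[...,:2]@R.T,(P-t)[...,2:]],-1)*1000
    m=(l[...,0]>-20)&(l[...,0]<80)&(abs(l[...,1])<25)&(l[...,2]<-48)&(l[...,2]>-60)&(np.ptp(s["color"].astype(int),axis=-1)>60);a=l[m]
    print(n,"deck front y",m.sum(),np.percentile(a[:,1],[97,99,100]))
E
```

```text
90 face [[98.  -4.3]] lip in [[97.6  5. ]] out [[97.6  7.8]] floor/edge322.5 [[99.1 -0.2]]
120 face [[82.  -4.3]] lip in [[81.9  5. ]] out [[81.9  7.8]] floor/edge322.5 [[82.1 -0.2]]
150 face [[66.  -4.4]] lip in [[66.2  5. ]] out [[66.2  7.9]] floor/edge322.5 [[65.2 -0.2]]
180 face [[49.8 -4.4]] lip in [[50.4  5.1]] out [[50.4  8. ]] floor/edge322.5 [[48.2 -0.2]]
210 face [[33.2 -4.5]] lip in [[34.2  5.2]] out [[34.2  8.2]] floor/edge322.5 [[30.7 -0.2]]
228 face [[23.  -4.5]] lip in [[24.2  5.3]] out [[24.2  8.3]] floor/edge322.5 [[19.9 -0.2]]
tongue [(306, [159, 101, 49]), (308, [159, 101, 50]), (310, [161, 102, 49]), (312, [149, 95, 47]), (314, [104, 65, 32]), (316, [113, 108, 101]), (318, [72, 71, 71]), (320, [66, 64, 66]), (322, [61, 59, 61]), (324, [61, 60, 61]), (326, [61, 59, 61]), (328, [60, 59, 60]), (330, [84, 82, 80]), (332, [83, 82, 78]), (334, [120, 118, 114]), (336, [118, 116, 112]), (338, [137, 125, 101]), (340, [143, 128, 96]), (342, [143, 127, 96])]
top deck front y 209 [-5.37450853 -4.96031557 -4.57428999]
side deck front y 135 [-2.72048165 -2.1469353  -2.03311018]
```

>>> play_rows(series=[[0,[0.02,-0.035,0],0],[0,[0,0,0.2],0],[0,[0,0,0.15],0],[0,[0,0,0.15],0],[0,[0,0,0.1],0],[0,[0,0,0],0],[0,[0,0,0],0]])

```text
t: 12.15
tcp_pos: [0.531, 0.3107, 0.1356]
ee_rot: [-3.141, 0.0, -1.599]
ft_force: [2.2, 0.1, -0.2]
gripper_width: 0.0114
finger_force: 58.5
```

>>> play_rows(series=[[0,[0,-0.015,0.05],0],[0,[0,0,0.05],0],[0,[0,0,0.05],0],[0,[0,0,0.05],0],[0,[0,0,0],0]], grip_force=90)

```text
t: 12.78
tcp_pos: [0.532, 0.3111, 0.1283]
ee_rot: [-3.14, 0.001, -1.599]
ft_force: [4.2, 0.3, 3.1]
gripper_width: 0.0114
finger_force: 88.1
```

>>> play_rows(series=[[0,[0,0,0.06],0],[0,[0,0,0.06],0],[0,[0,0,0.06],0],[0,[0,0,0.03],0],[0,[0,0,0],0],[0,[0,0,0],0]])

```text
t: 13.52
tcp_pos: [0.5319, 0.3105, 0.1191]
ee_rot: [-3.141, -0.0, -1.599]
ft_force: [5.9, -0.2, 3.8]
gripper_width: 0.0109
finger_force: 88.3
```

>>> play_rows(series=[[0,[0,0,0.025],0],[0,[0,0,0.025],0],[0,[0,0,0],0]])

```text
t: 13.9
tcp_pos: [0.532, 0.3106, 0.119]
ee_rot: [-3.139, 0.0, -1.599]
ft_force: [1.4, -1.5, 10.4]
gripper_width: 0.0112
finger_force: 89.6
```

>>> play_rows(series=[[0,[0,0,0.03],0],[0,[0,0,0.03],0],[0,[0,0,0],0],[0,[0,0,0],0]])

```text
t: 14.4
tcp_pos: [0.5321, 0.3106, 0.1189]
ee_rot: [-3.138, 0.001, -1.598]
ft_force: [-1.6, -3.4, 19.5]
gripper_width: 0.0109
finger_force: 90.9
```

```bash
python3 - <<'E'
from bench import ctrl
from h import *
o=ctrl.get_obs();t=o["tcp_pos"];print(o["t"],t.round(4),o["ee_rot"].round(4),o["ft_force"],o["torque"])
D={n:ctrl.get_image(n) for n in("side","wrist")}
for n in D: np.savez(n+"4.npz",**D[n])
a=[cv2.resize(D["side"]["color"][150:240,205:325],None,fx=4,fy=4,interpolation=cv2.INTER_CUBIC),D["wrist"]["color"][:360,200:460]]
im=np.zeros((360,740,3),np.uint8);im[:,:480]=a[0];im[:,480:]=a[1];cv2.imwrite("pics/f4.png",im[:,:,::-1])
E
```

```text
14.4 [0.5321 0.3106 0.1189] [-3.1380e+00  9.0000e-04 -1.5983e+00] [-1.60059628 -3.41478955 19.48622937] [-1.06996242  1.20847451 -0.07521833]
```

View pics/f4.png

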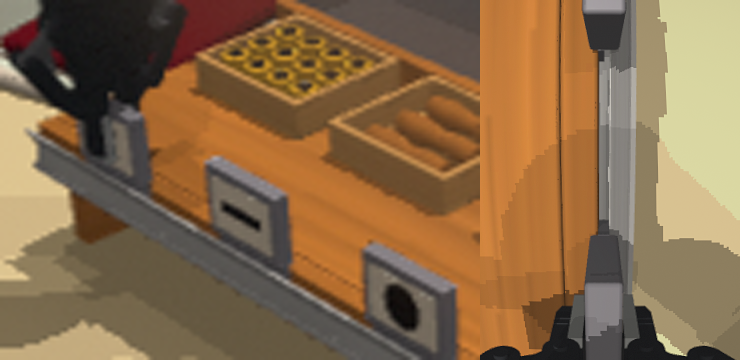

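The holder sits in the channel in line with its neighbours: in the crop its near top edge is at about (604,283) and the neighbour's at about (604,13). I'll check the gap, which should be 80 mm.

```bash
python3 - <<'E'
from h import *
d=dict(np.load("wrist4.npz"));t=np.array([.5321,.3106,.1189]);yaw=-1.5983
R=np.array([[np.cos(yaw),np.sin(yaw)],[np.sin(yaw),-np.cos(yaw)]])
g=d["color"].astype(int).mean(-1)[:, 318:330].mean(1)
dd=np.diff(g);print([(r,round(dd[r])) for r in range(len(dd)) if abs(dd[r])>12 and r<300])
f=lambda px,z:((fish(d,px,z)[:,:2]-t[:2])@R.T*1000).round(1)
print(f([[324,12.5],[323,283]],.160),f([[324,49],[323,236]],.108))
s=dict(np.load("side4.npz"));P=pts(s);c=s["color"].astype(int);l=np.concatenate([(P-t)[...,:2]@R.T,(P-t)[...,2:]],-1)*1000
for x in(0,150,300):
    m=(abs(l[...,0]-x)<60)&(abs(l[...,1])<14)&(l[...,2]>30)&(l[...,2]<48)&(np.ptp(c,axis=-1)<35)&(c.min(-1)>60);a=l[m];print(m.sum(),np.percentile(a,[2,50,98],axis=0).round(1).tolist())
E
```

```text
[(8, -12), (9, -15), (10, -14), (11, -15), (12, -21), (13, -23), (14, -15), (48, 21), (49, 21), (56, 12), (60, 20), (61, 18), (124, -13), (218, -16), (219, -22), (234, 12), (235, -16), (281, 15), (282, 24), (283, 15)]
[[110.8   0.4]
 [ 33.2   0.2]] [[ 1.111e+02  3.000e-01]
 [ 3.200e+01 -1.000e-01]]
44 [[10.4, -5.0, 30.2], [27.3, 4.6, 37.5], [35.7, 11.0, 42.8]]
135 [[116.6, -4.5, 30.8], [153.9, 5.5, 39.8], [182.7, 9.2, 43.0]]
159 [[266.5, -2.9, 30.3], [302.5, 6.2, 39.8], [331.7, 9.5, 43.2]]
```

>>> play_rows(series=[[0,[0,0,-0.06],0],[0,[0,0,-0.05],0],[0,[-0.02,0,0],0],[0,[-0.02,0,0],0],[0,[0,0,0.05],0],[0,[0,0,0.07],0],[0,[0,0,0],0],[0,[0,0,0],0]])

```text
t: 15.5
tcp_pos: [0.5321, 0.311, 0.1189]
ee_rot: [-3.138, -0.001, -1.599]
ft_force: [-4.4, -6.5, 22.5]
gripper_width: 0.0109
finger_force: 91.3
```

```bash
python3 - <<'E'
from bench import ctrl
from h import *
o=ctrl.get_obs();t=o["tcp_pos"];print(o["t"],t.round(4),o["ee_rot"].round(4),o["ft_force"])
d=ctrl.get_image("wrist");yaw=o["ee_rot"][2]
R=np.array([[np.cos(yaw),np.sin(yaw)],[np.sin(yaw),-np.cos(yaw)]])
g=d["color"].astype(int).mean(-1)[:, 318:330].mean(1);dd=np.diff(g);print([(r,round(dd[r])) for r in range(300) if abs(dd[r])>12])
f=lambda px,z:((fish(d,px,z)[:,:2]-t[:2])@R.T*1000).round(1)
r0=3+dd[3:25].argmin();print(r0,f([[324,r0+.5],[323,283]],.160))
E
```

```text
15.5 [0.5321 0.311  0.1189] [-3.1383e+00 -1.4000e-03 -1.5987e+00] [-4.38910896 -6.50921693 22.4526616 ]
[(7, -13), (8, -14), (9, -15), (10, -15), (11, -22), (12, -24), (48, 32), (60, 27), (123, -16), (218, -15), (219, -18), (235, -17), (281, 16), (282, 24), (283, 14)]
12 [[110.8   0.4]
 [ 33.    0.2]]
```

>>> play_rows(series=[[0,[0,0,-0.07],0],[0,[0,0,-0.05],0],[0,[-0.025,0,0],0],[0,[-0.025,0,0],0],[0,[0,0,0],0],[0,[0,0,0],0]])

```text
t: 16.3
tcp_pos: [0.532, 0.3125, 0.1191]
ee_rot: [-3.141, -0.003, -1.6]
ft_force: [5.2, -5.6, 4.9]
gripper_width: 0.011
finger_force: 88.5
```

>>> play_rows(series=[[0,[0.025,0,0],0],[0,[0,0,0.06],0],[0,[0,0,0.07],0],[0,[0,0,0],0],[0,[0,0,0],0],[0,[0,0,0],0]])

```text
t: 17.05
tcp_pos: [0.5322, 0.3124, 0.1188]
ee_rot: [-3.138, -0.0, -1.599]
ft_force: [-5.9, -6.1, 23.8]
gripper_width: 0.0108
finger_force: 91.4
```

```bash
python3 - <<'E'
from bench import ctrl
from h import *
o=ctrl.get_obs();t=o["tcp_pos"];print(o["t"],t.round(4),o["ee_rot"].round(4),o["ft_force"])
d=ctrl.get_image("wrist");yaw=o["ee_rot"][2]
R=np.array([[np.cos(yaw),np.sin(yaw)],[np.sin(yaw),-np.cos(yaw)]])
g=d["color"].astype(int).mean(-1)[:, 318:330].mean(1);dd=np.diff(g);print([(r,round(dd[r])) for r in range(300) if abs(dd[r])>12])
f=lambda px,z:((fish(d,px,z)[:,:2]-t[:2])@R.T*1000).round(1)
r0=3+dd[3:25].argmin();print(r0,f([[324,r0+.5],[323,283]],.160))
E
```

```text
17.05 [0.5322 0.3124 0.1188] [-3.1379e+00 -5.0000e-04 -1.5986e+00] [-5.85746505 -6.08502981 23.84524878]
[(2, -13), (3, -14), (4, -15), (5, -14), (6, -20), (7, -23), (8, -16), (44, 28), (45, 13), (57, 34), (124, -17), (218, -22), (219, -19), (235, -17), (281, 15), (282, 23), (283, 16)]
7 [[112.2   0.5]
 [ 33.1   0.2]]
```

```bash
python3 -c "
from bench import ctrl
print(ctrl.close_job())"
```

```text
the job is handed in; nothing more can be done
None
```

The short holder is seated on the channel floor in front of the brass-bush tray, upright with its card facing out. It is centred to within about 1 mm by the wrist camera. I handed the job in at about 17 s with the arm still gripping it and pressing down at about 24 N; no verdict came back.

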